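Knock a stuck lid boss out of its forming nest

ROBOT

A 6-joint arm with a two-finger parallel gripper is mounted at the origin on the work surface. World frame = base frame: x ahead of the robot, y to its left, z up, the work surface at z = 0. Lengths are in m, angles in degrees, forces in N, time in s.
With the tool pointing down it reaches from about 0.3 to 0.75 m from the base axis. Payload 8.5 kg.
Tool frame: the origin (TCP) lies on the centre line of the jaws, within the pads' length; the fingertips stand 17 mm ahead of it and the grasp point (between the pads) lies 2 mm behind it (env.tip_extent is the distance from the TCP to the fingertips, in m); z points along the fingers, y is the direction in which the jaws open and shut (so a half turn about z gives the same grasp; the last joint's range is limited). The gripper opens to 85 mm and grips with 20 to 120 N. Pads are 22 mm wide; open, the fingers measure 114 mm over their backs; the gripper's body (76 mm by 85 mm) begins 54 mm behind the grasp point. The pads swing forward as they close: fully open they stand 13 mm farther back than shut.
Start: joints at [-83.726, 21.807, 74.336, -0, 83.858, -12.336], TCP at [0.176, -0.521, 0.248] pointing down, gripper open.
Joint ranges: [-178.18, 178.18], [-50.72, 133.34], [12.68, 142.11], [-81.47, 261.47], [9.98, 163.14], [-165.26, 165.26]. Speed limits (degrees/s): [136.94, 136.94, 180, 180, 180, 180].

INTERFACE

Orientations are given as a 3x3 rotation matrix whose columns are the frame's x, y, z axes.
In Python, from rig import telemetry, get_image, camera_params, close_job, env gives the robot as it stands.
- The arm moves only by the tool apply_moves, never from a script. Its argument "motion" is a list of rows, each an object of numbers: "tx", "ty", "tz": the shift along the tool's x, y, z in cm; "turn": the turn about the tool's z in degrees; "jaw": the gripper's target within -1 to 1 (fully open at 1, half-way at 0, shut at -1). In form: [{"tx": .., "ty": .., "tz": .., "turn": .., "jaw": ..}, ...]. A call has 1 to 5 rows; each row is the pose to reach, as a shift and turn from the pose measured when the call began, along the tool's axes at that moment; what a row does not reach only later rows make up. A row lasts 1/12 s, in which the tool goes at most 41.7 mm and 7.16 degrees, less where a joint would pass 70% of its speed; a pose out of reach is approached as far as the arm can. A call with a gripper value outside its range is refused whole. The fingers move at their own pace and stop on an object; "squeeze" is the grip in N (left out, the last holds). Time passes only in rows, so rows that repeat a pose let the fingers close. It gives the time, the measured TCP pose, the force and the opening at its end, in the units of the state.
- telemetry.observe(): the state, without advancing time (a new reading comes with each control period).
- get_image(name): name is "scene" or "top" or "wrist"; returns (picture, depth): 420x560x3 uint8, red, green, blue; 420x560 float32, m along the optical axis (not along the pixel's ray), 0 where there is no reading.
- camera_params(name): a dict with "fx", "fy", "cx", "cy" (pixels), "D" ([k1, k2, p1, p2, k3] as OpenCV has them; the pictures are not rectified), "rvec" (rotation vector, rad) and "tvec" (3), from world to camera coordinates, as OpenCV has them. Camera axes: x right, y down, z forward; pixel columns grow to the right and rows downward; lengths in m; the calibration is good to about 2 mm. A picture is of the moment at which its call begins: read the wrist's pose just before it. camera_params takes no time and is no camera call; for the wrist camera it gives the pose at the moment of the call.
- close_job(): hands the job in, once; it reports no verdict.
The state is a dict: "time_s": time; "q": joint angles; "qvel": joint speeds; "joint_efforts": joint torques, N m; "position": TCP position; "tool_rot": TCP orientation; "ft_force": force on the tool from outside, world axes, zero at the start; "wrist_torque": the same for the moment, N m; "grip_width": finger opening in m.
Only numpy, scipy, OpenCV 4.12 (cv2) and the standard library are available. Lean on these libraries where they do the work, as an engineer would, in place of code of your own. Each camera call takes 0.05 s, during which the arm holds its last target. There are 200 camera calls.

TASK

The bamboo lid boss is stuck in the forming nest. By its red handle, feel for the hole under the nest with the knockout rod, never forcing the rod against the nest or the boss, and push the rod up through it until the boss stands well proud of the nest. Then take the boss and lay it flat in the drying tray without dropping it, and leave the spare boss, the hammer and the awl where they are.

Things in the scene. Friction and masses are not known exactly. Their poses are not given: they have to be found in the camera images.
- nest: Wooden forming nest on a dark stand fixed to the bench: block 130 mm (x) by 180 mm (y), top 112 mm above the bench. Origin on the bench under its centre; x points away from the handle side, y along the handle's sideways slide, z up. In its top a round cavity, centred, 64 mm wide, 24 mm deep. Four sprung pads near the rim grip the boss: pushing it up takes about 5 to 10 N.
- hole (a point): Centre of the lower mouth of the hole in the nest's floor: on the underside, 74 mm above the bench, exactly under the cavity's centre, out of sight. The hole is 18 mm wide and upright; the floor is 14 mm thick, so the cavity's floor is 88 mm above the bench. Axes as the nest.
- knockout: The knockout's red upright handle, 24 mm (x) by 26 mm (y) by 44 mm tall, in front of the nest. Origin at the handle's centre: 115 mm from the hole along the nest's -x and, fully down (as at the start), 125 mm above the bench. Axes as the nest. Its arm runs under the nest and carries the rod. It slides up (48 mm at most; about 6 N; stays where it is left); it cannot turn.
- carriage (a joint): Sideways slide of the knockout, handle, arm and rod together, along the nest's y: 0 when the handle is level with the hole, range -0.045 to 0.045 m, about 1.5 N to move, stays where it is left. It slides freely while the rod is below the nest's floor.
- arm (a point): Point on the arm under the nest, in line with the handle. The rod: upright, 12 mm thick, flat end 8 mm below the nest's underside when fully down, on a cushion spring (yields 1 mm per 3 N). It was clamped up to 18 mm to either side (nest y) of this point, unseen. Not under the hole, the handle meets rising resistance after 8 mm; under it, it rises 22 mm before the rod meets the boss.
- boss: The stuck part: a round laminated-bamboo lid boss, 60 mm across, 22 mm thick, pale with a darker ring on top. Origin at the centre of its underside, z along its axis. It starts seated on the floor of the cavity, its top 2 mm below the nest's top. About 60 g. Once raised it stays raised, gripped by the pads, and can be taken by its sides.
- tray: The drying tray: a square brown tray with pale slats, 170 by 170 mm outside, fixed to the bench, walls 6 mm thick and 26 mm tall, inner floor 6 mm above the bench. Origin on the bench under its centre.
- spare_boss: Origin on its underside. Another, finished boss of the same size, standing on the bench; a bystander.
- mallet: Wooden-handled hammer lying on the bench; a bystander.
- awl: Awl with a dark wooden handle lying on the bench; a bystander.
There are look-alikes about, which are no part of the job. Leave any green or purple look-alike of the boss alone.

How it is judged (in metres and radians):
On the way:
1. the knockout rod, raised through the hole, has pushed the boss up at least 10 mm, with nothing gripping the boss (z of boss in the frame of nest above 0.098 m and z of knockout in the frame of nest above 0.153 m and contact force between the fingers and boss below 0.5 N), for 0.2 s.
At the end, for the whole second after the job is handed in: the boss lies flat (either face up, within 6 degrees) on the drying tray's floor inside its walls, at rest and released (x of boss in the frame of tray between -0.052 and 0.052 m and y of boss in the frame of tray between -0.052 and 0.052 m and z of boss in the frame of tray between 0 and 0.012 m and angle between the z axis of boss and the z axis of tray, either way round below 0.1 rad and linear speed of boss below 0.02 m/s and contact force between the fingers and boss below 0.1 N); the robot touches nothing.
It fails at once if the rod is forced against the nest with more than 25 N (contact force between knockout and nest above 25 N).
It fails at once if the rod is forced against the boss with more than 25 N (contact force between knockout and boss above 25 N).
It fails at once if the boss is dropped or thrown (faster than 0.8 m/s while not held) (linear speed of boss above 0.8 m/s and contact force between the fingers and boss below 0.1 N).
It fails at once if the spare boss, the hammer or the awl is moved more than 30 mm (distance of any of spare_boss, mallet, awl from where it was at the start of the episode above 0.03 m).
It also fails if it takes over 72 s, if anything falls off the work surface, if the arm or the gripper's body presses on something with over 40 N, if the wrist force passes 120 N, or if a joint passes its speed limit or range.

## Working session

There is one attempt and no reset: what is moved stays moved. The work goes in short steps, Python scripts to look and compute and a tool call to move; the robot and the scene stay as the last step left them, time stands still between calls to the robot, and variables do not carry over. Pictures are saved under pics/ and viewed, about 8 in all and at most 12, crops included, and the job is handed in when it is done.

Besides the shell and the picture viewer there is one more tool, called after ">>>" in YAML: its name, and indented under it one key for each argument. apply_moves: Moves the arm, as the interface text tells. Its arguments: {"type":"object","properties":{"motion":{"type":"array"},"squeeze":{"type":"number"}},"required":["motion"]}

```bash
mkdir -p pics; ls; cat > h.py <<'E'
import numpy as np, cv2
from rig import telemetry, get_image, camera_params, close_job, env
def cam(n):
    p=camera_params(n);K=np.array([[p['fx'],0,p['cx']],[0,p['fy'],p['cy']],[0,0,1.]])
    return K,np.array(p['D'],float),cv2.Rodrigues(np.array(p['rvec'],float))[0],np.array(p['tvec'],float).ravel()
def ray(c,uv):
    K,D,R,t=c;uv=np.asarray(uv,float).reshape(-1,1,2)
    n=cv2.undistortPoints(uv,K,D).reshape(-1,2)
    d=np.c_[n,np.ones(len(n))]@R
    return -R.T@t,d
def plane(c,uv,z):
    o,d=ray(c,uv);return o+d*((z-o[2])/d[:,2])[:,None]
def world(c,depth):
    h,w=depth.shape;u,v=np.meshgrid(np.arange(w),np.arange(h))
    o,d=ray(c,np.stack([u,v],-1));return (o+d*depth.reshape(-1,1)).reshape(h,w,3)
def proj(c,P):
    K,D,R,t=c;return cv2.projectPoints(np.asarray(P,float).reshape(-1,1,3),cv2.Rodrigues(R)[0],t,K,D)[0].reshape(-1,2)
def save(n,im):cv2.imwrite('pics/'+n,cv2.cvtColor(im,cv2.COLOR_RGB2BGR))
E
python3 - <<'E'
from h import *
for n in('scene','top'):
    im,d=get_image(n);save(n+'0.png',im);np.savez('/tmp/'+n,im=im,d=d)
    c=cam(n);print(n,-c[2].T@c[3])
s=telemetry.observe();print(s)
E
```

```text
pics
scene [1.31345123 0.24848498 0.7747212 ]
top [ 0.462982   -0.00343018  1.16243385]
{'time_s': 0.1, 'q': array([-8.37255864e+01,  2.18395183e+01,  7.43774313e+01,  3.74050858e-04,
        8.38574057e+01, -1.23356360e+01]), 'qvel': array([ 0.05642074, -0.04550134, -0.17258756,  0.02434499, -0.03761178,
       -0.11081219]), 'joint_efforts': array([ 3.51695293e-03, -4.49221873e+01, -2.31654149e+01, -1.50005126e-04,
        3.63717474e-03, -3.19156209e-05]), 'position': array([ 0.175495  , -0.52101722,  0.24776865]), 'tool_rot': array([[ 9.47712694e-01,  3.19124789e-01, -1.35378943e-04],
       [ 3.19124692e-01, -9.47711858e-01,  1.29067972e-03],
       [ 2.83587664e-04, -1.26639632e-03, -9.99999158e-01]]), 'ft_force': array([-0.79987462,  1.07761562,  0.22033501]), 'wrist_torque': array([-0.04768864, -0.00296023,  0.0333689 ]), 'grip_width': 0.08528279466395407}
```

View pics/top0.png

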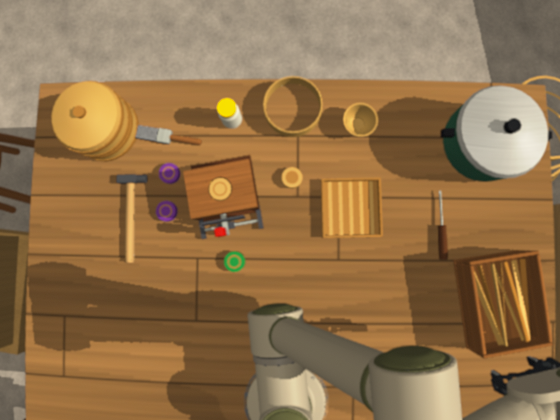

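View pics/scene0.png

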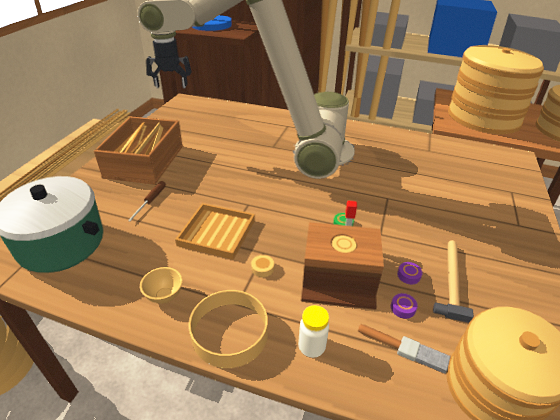

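The top view shows the nest at (221,188) with the boss in it at (220,188), and the red handle at (220,231). The tray is at (351,208), the hammer at (130,220) and the awl at (441,225). Things that could be taken for the boss: the spare boss at (291,177), two purple ones at (169,173) and (166,211), and a green one at (234,261). I choose the pale one in the nest.

```bash
python3 - <<'E'
from h import *
z=np.load('/tmp/top.npz');im,d=z['im'],z['d'];c=cam('top');W=world(c,d)
def reg(m,box):
    k=np.zeros(m.shape,bool);x0,y0,x1,y1=box;k[y0:y1,x0:x1]=m[y0:y1,x0:x1];return k
Z=W[...,2]
# nest top
m=reg((abs(Z-.112)<.008),(170,145,275,225));P=W[m]
r=cv2.minAreaRect(P[:,:2].astype(np.float32));print('nest rect',r,np.median(P[:,2]),m.sum())
for n in('top','scene'):
    z=np.load(f'/tmp/{n}.npz');i=z['im'].astype(int);cc=cam(n);Wn=world(cc,z['d'])
    red=(i[...,0]>150)&(i[...,1]<60)&(i[...,2]<70)
    red=reg(red,(190,210,260,250) if n=='top' else (335,195,365,230))
    v,u=np.nonzero(red);print(n,'red',red.sum(),u.min(),u.max(),v.min(),v.max(),'W med',np.median(Wn[red],0),Wn[red].min(0),Wn[red].max(0),'centroid@z.147',plane(cc,[[u.mean(),v.mean()]],.147))
# tray: walls
m=reg((abs(Z-.026)<.006),(310,165,395,250));r=cv2.minAreaRect(W[m][:,:2].astype(np.float32));print('tray',r,m.sum())
# spare
m=reg((abs(Z-.022)<.006),(275,160,308,195));print('spare',W[m].mean(0),m.sum())
hsv=cv2.cvtColor(im,cv2.COLOR_RGB2HSV)
# boss pale disc
i=im.astype(int);m=reg(hsv[...,2]>175,(205,173,236,204)).astype(np.uint8)
m=reg(m.astype(bool),(205,173,236,204)).astype(np.uint8);q=cv2.findContours(m,0,1)[0];q=max(q,key=cv2.contourArea)
(cx,cy),rr=cv2.minEnclosingCircle(q);print('boss px',cx,cy,rr,plane(c,[[cx,cy]],.110))
for v,u in((188,220),(231,220)):print(im[v,u],W[v,u])
save('crop1.png',cv2.resize(im[140:280,150:310],None,fx=5,fy=4.2,interpolation=cv2.INTER_CUBIC)[:588])
E
```

```text
nest rect ((0.6011966466903687, 0.18304742872714996), (0.13138818740844727, 0.18148712813854218), 10.631863594055176) 0.11089051990407417 3221
top red 90 214 225 227 236 W med [0.48461735 0.17554324 0.14603576] [ 0.47295791  0.16166809 -0.00551718] [0.49610186 0.21723036 0.15030804] centroid@z.147 [[0.48436768 0.17453079 0.147     ]]
scene red 155 346 356 201 217 W med [0.49545872 0.1769484  0.13729016] [0.47283418 0.16297006 0.11030855] [1.31345123 0.24848498 0.7747212 ] centroid@z.147 [[0.50897029 0.17803665 0.147     ]]
tray ((0.5614567995071411, -0.1812618374824524), (0.17089486122131348, 0.1723078042268753), 1.6990095376968384) 543
spare [ 0.64734006 -0.00783367  0.02108191] 333
boss px 219.4490509033203 188.50955200195312 11.474357604980469 [[0.60005177 0.18346997 0.11      ]]
[232 185  94] [0.60160429 0.18224673 0.10870208]
[225  31  19] [0.48580638 0.17298467 0.1470028 ]
```

View pics/crop1.png

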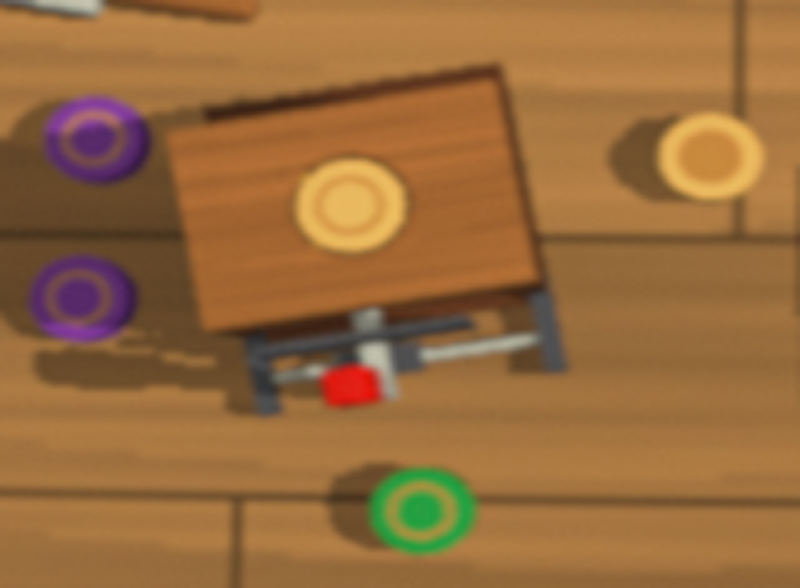

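The crop confirms the choice: a pale boss sits in the nest cavity, flanked by purple ones and a green one, with the spare to the right. The red handle is in front of the nest. The measured nest size (131×181 mm), top height (0.111) and handle distance (115.6 mm) match the description. Nest yaw is +10.6° and the carriage is at about +13 mm. I'm moving now.

```bash
cat >> h.py <<'E'
N=np.array([.6006,.1833]);YAW=np.radians(10.63);NX=np.array([np.cos(YAW),np.sin(YAW)]);NY=np.array([-NX[1],NX[0]])
def go(xyz,yaw=10.63):
    s=telemetry.observe();R=s['tool_rot'];d=R.T@(np.array(xyz)-s['position'])*100
    y=np.degrees(np.arctan2(R[1,0],R[0,0]));t=(y-yaw+90)%180-90
    print('t',s['time_s'],'pos',s['position'].round(4),'rows tx,ty,tz',d.round(2),'turn',round(t,2),'F',s['ft_force'].round(1),'w',round(s['grip_width'],4))
E
python3 -c "
from h import *
print(env.tip_extent);go([.4845,.175,.24])"
```

```text
0.017
t 0.1 pos [ 0.1755 -0.521   0.2478] rows tx,ty,tz [ 51.5  -56.1    0.86] turn 7.98 F [-0.8  1.1  0.2] w 0.0853
```

>>> apply_moves:
  motion:
    - {"tx": 51.5,"ty": -56.1,"tz": 0,"turn": 8}
    - {"tx": 51.5,"ty": -56.1,"tz": 0,"turn": 8}
    - {"tx": 51.5,"ty": -56.1,"tz": 0,"turn": 8}
    - {"tx": 51.5,"ty": -56.1,"tz": 0,"turn": 8}
    - {"tx": 51.5,"ty": -56.1,"tz": 0,"turn": 8}

```text
invalid input
```

>>> apply_moves:
  motion:
    - {"tx": 51.5,"ty": -56.1,"tz": 0,"turn": 8,"jaw": 1}
    - {"tx": 51.5,"ty": -56.1,"tz": 0,"turn": 8,"jaw": 1}
    - {"tx": 51.5,"ty": -56.1,"tz": 0,"turn": 8,"jaw": 1}
    - {"tx": 51.5,"ty": -56.1,"tz": 0,"turn": 8,"jaw": 1}
    - {"tx": 51.5,"ty": -56.1,"tz": 0,"turn": 8,"jaw": 1}

```text
time_s: 0.52
position: [0.2603, -0.3288, 0.2481]
tool_rot: [[0.983, 0.184, -0.0], [0.184, -0.983, 0.002], [0.0, -0.002, -1.0]]
ft_force: [1.0, -0.3, -0.2]
grip_width: 0.0853
```

```bash
python3 -c "
from h import *
go([.4845,.175,.24])"
```

```text
t 0.5167 pos [ 0.2603 -0.3288  0.2481] rows tx,ty,tz [ 31.29 -45.41   0.9 ] turn -0.06 F [ 1.  -0.3 -0.2] w 0.0853
```

>>> apply_moves:
  motion:
    - {"tx": 31.3,"ty": -45.4,"tz": 0.9,"turn": 0,"jaw": 1}
    - {"tx": 31.3,"ty": -45.4,"tz": 0.9,"turn": 0,"jaw": 1}
    - {"tx": 31.3,"ty": -45.4,"tz": 0.9,"turn": 0,"jaw": 1}
    - {"tx": 31.3,"ty": -45.4,"tz": 0.9,"turn": 0,"jaw": 1}
    - {"tx": 31.3,"ty": -45.4,"tz": 0.9,"turn": 0,"jaw": 1}

```text
time_s: 0.93
position: [0.3447, -0.1384, 0.2452]
tool_rot: [[0.983, 0.183, -0.0], [0.183, -0.983, 0.002], [0.0, -0.002, -1.0]]
ft_force: [1.3, -0.2, 0.4]
grip_width: 0.0854
```

```bash
python3 -c "
from h import *
go([.4845,.175,.24])"
```

```text
t 0.9333 pos [ 0.3447 -0.1384  0.2452] rows tx,ty,tz [ 19.47 -28.26   0.58] turn -0.09 F [ 1.3 -0.2  0.4] w 0.0854
```

>>> apply_moves:
  motion:
    - {"tx": 19.5,"ty": -28.3,"tz": 0.6,"turn": 0,"jaw": 1}
    - {"tx": 19.5,"ty": -28.3,"tz": 0.6,"turn": 0,"jaw": 1}
    - {"tx": 19.5,"ty": -28.3,"tz": 0.6,"turn": 0,"jaw": 1}
    - {"tx": 19.5,"ty": -28.3,"tz": 0.6,"turn": 0,"jaw": 1}
    - {"tx": 19.5,"ty": -28.3,"tz": 0.6,"turn": 0,"jaw": 1}

```text
time_s: 1.35
position: [0.4292, 0.0523, 0.2419]
tool_rot: [[0.983, 0.183, -0.0], [0.183, -0.983, 0.002], [0.0, -0.002, -1.0]]
ft_force: [2.2, -0.5, 0.3]
grip_width: 0.0856
```

```bash
python3 -c "
from h import *
go([.4845,.175,.24])"
```

```text
t 1.35 pos [0.4292 0.0523 0.2419] rows tx,ty,tz [  7.68 -11.05   0.21] turn -0.08 F [ 2.2 -0.5  0.3] w 0.0856
```

>>> apply_moves:
  motion:
    - {"tx": 7.7,"ty": -11.1,"tz": 0.2,"turn": 0,"jaw": 0.6}
    - {"tx": 7.7,"ty": -11.1,"tz": 0.2,"turn": 0,"jaw": 0.6}
    - {"tx": 7.7,"ty": -11.1,"tz": 0.2,"turn": 0,"jaw": 0.6}
    - {"tx": 7.7,"ty": -11.1,"tz": 0.2,"turn": 0,"jaw": 0.6}
    - {"tx": 7.7,"ty": -11.1,"tz": 0.2,"turn": 0,"jaw": 0.6}

```text
time_s: 1.77
position: [0.4849, 0.178, 0.2392]
tool_rot: [[0.982, 0.187, -0.001], [0.187, -0.982, 0.002], [-0.001, -0.002, -1.0]]
ft_force: [-0.9, -0.3, -0.2]
grip_width: 0.0683
```

```bash
python3 - <<'E'
from h import *
c=cam('wrist');im,d=get_image('wrist');save('w1.png',im);W=world(c,d)
i=im.astype(int);red=(i[...,0]>120)&(i[...,1]<70)&(i[...,2]<70)
P=W[red];k=(P[:,2]>.140)&(P[:,2]<.155);P=P[k];print(red.sum(),k.sum())
if k.sum()>20:
    print(cv2.minAreaRect(P[:,:2].astype(np.float32)),np.median(P[:,2]));
    m=(P[:,:2].min(0)+P[:,:2].max(0))/2;q=(P[:,:2]-N);print('nest x',(q@NX).min(),(q@NX).max(),'y',(q@NY).min(),(q@NY).max())
pale=(abs(W[...,2]-.112)<.006);
go([.4845,.175,.127])
E
```

```text
1321 962
((0.4867306053638458, 0.17646273970603943), (0.022355427965521812, 0.02467956393957138), 10.631854057312012) 0.14659166145212515
nest x -0.12435464293315159 -0.10199874381104072 y 0.0019453918377364124 0.026624641674622182
t 1.8167 pos [0.4844 0.1763 0.2394] rows tx,ty,tz [-0.    0.15 11.24] turn 0.06 F [-0.3  0.1 -0.3] w 0.0684
```

View pics/w1.png

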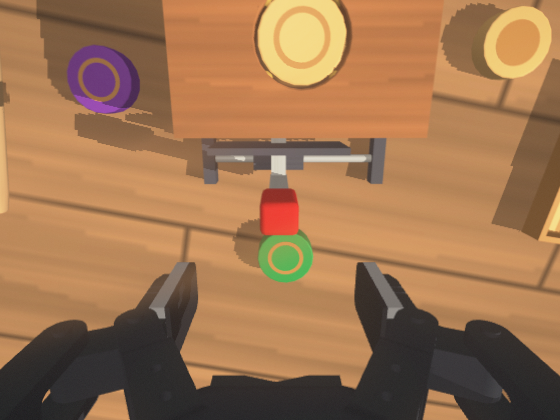

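The wrist view shows the handle at (279,211), clear on both sides, at (0.4865, 0.1763) with the expected size. I'm descending and gripping it.

>>> apply_moves:
  motion:
    - {"tx": 0.2,"ty": 0,"tz": 4,"turn": 0,"jaw": 0.4}
    - {"tx": 0.2,"ty": 0,"tz": 8,"turn": 0,"jaw": 0.4}
    - {"tx": 0.2,"ty": 0,"tz": 11.1,"turn": 0,"jaw": 0.4}
    - {"tx": 0.2,"ty": 0,"tz": 11.1,"turn": 0,"jaw": 0.2}
    - {"tx": 0.2,"ty": 0,"tz": 11.1,"turn": 0,"jaw": 0}
  squeeze: 40

```text
time_s: 2.23
position: [0.4858, 0.1756, 0.1285]
tool_rot: [[0.983, 0.184, -0.004], [0.184, -0.983, 0.001], [-0.004, -0.002, -1.0]]
ft_force: [0.7, 0.2, 0.8]
grip_width: 0.0432
```

>>> apply_moves:
  motion:
    - {"tx": 0,"ty": 0,"tz": 0,"turn": 0,"jaw": -0.3}
    - {"tx": 0,"ty": 0,"tz": 0,"turn": 0,"jaw": -1}
    - {"tx": 0,"ty": 0,"tz": 0,"turn": 0,"jaw": -1}
    - {"tx": 0,"ty": 0,"tz": 0,"turn": 0,"jaw": -1}
    - {"tx": 0,"ty": 0,"tz": 0,"turn": 0,"jaw": -1}
  squeeze: 40

```text
time_s: 2.65
position: [0.4866, 0.1753, 0.1308]
tool_rot: [[0.983, 0.184, 0.0], [0.184, -0.983, 0.001], [0.0, -0.001, -1.0]]
ft_force: [-1.6, -2.5, 8.4]
grip_width: 0.0255
```

```bash
python3 -c "
from h import *
go([.4867,.1763,.128])
s=telemetry.observe();print((s['position'][:2]-N)@NY)"
```

```text
t 2.65 pos [0.4866 0.1753 0.1308] rows tx,ty,tz [ 0.02 -0.09  0.28] turn -0.02 F [-1.6 -2.5  8.4] w 0.0255
0.013187280391041197
```

>>> apply_moves:
  motion:
    - {"tx": 0,"ty": 0,"tz": -0.15,"turn": 0,"jaw": -1}
    - {"tx": 0,"ty": 0,"tz": -0.3,"turn": 0,"jaw": -1}
    - {"tx": 0,"ty": 0,"tz": -0.45,"turn": 0,"jaw": -1}
    - {"tx": 0,"ty": 0,"tz": -0.6,"turn": 0,"jaw": -1}
    - {"tx": 0,"ty": 0,"tz": -0.6,"turn": 0,"jaw": -1}

```text
time_s: 3.07
position: [0.4867, 0.1753, 0.1371]
tool_rot: [[0.983, 0.184, 0.0], [0.184, -0.983, 0.001], [0.0, -0.0, -1.0]]
ft_force: [-0.5, -0.9, -1.2]
grip_width: 0.0255
```

```bash
cat >> h.py <<'E'
def st():
    import json
    s=telemetry.observe();q=s['position'][:2]-N
    im,d=get_image('wrist');c=cam('wrist');W=world(c,d);i=im.astype(int)
    red=(i[...,0]>120)&(i[...,1]<70)&(i[...,2]<70);P=W[red]
    print('t',s['time_s'],'nest x,y',(q@NX).round(4),(q@NY).round(4),'z',s['position'][2].round(4),'F',s['ft_force'].round(1),'w',round(s['grip_width'],4),'red top z',np.median(P[:,2]) if len(P) else None,len(P))
E
python3 -c "
from h import *
st()"
```

```text
t 3.0667 nest x,y -0.1134 0.0131 z 0.1371 F [-0.5 -0.9 -1.2] w 0.0255 red top z 0.15221522404687393 5510
```

>>> apply_moves:
  motion:
    - {"tx": 0,"ty": 0,"tz": -0.15,"turn": 0,"jaw": -1}
    - {"tx": 0,"ty": 0,"tz": -0.3,"turn": 0,"jaw": -1}
    - {"tx": 0,"ty": 0,"tz": -0.45,"turn": 0,"jaw": -1}
    - {"tx": 0,"ty": 0,"tz": -0.45,"turn": 0,"jaw": -1}

```text
time_s: 3.45
position: [0.4868, 0.1753, 0.1415]
tool_rot: [[0.983, 0.184, 0.0], [0.184, -0.983, 0.001], [0.0, -0.0, -1.0]]
ft_force: [3.2, -0.3, -6.3]
grip_width: 0.0255
```

```bash
python3 -c "
from h import *
st()"
```

```text
t 3.45 nest x,y -0.1133 0.0131 z 0.1415 F [ 3.2 -0.3 -6.3] w 0.0255 red top z 0.156577730623716 5533
```

>>> apply_moves:
  motion:
    - {"tx": 0,"ty": 0,"tz": -0.15,"turn": 0,"jaw": -1}
    - {"tx": 0,"ty": 0,"tz": -0.15,"turn": 0,"jaw": -1}
    - {"tx": 0,"ty": 0,"tz": -0.15,"turn": 0,"jaw": -1}

```text
time_s: 3.75
position: [0.4869, 0.1753, 0.1428]
tool_rot: [[0.983, 0.184, 0.0], [0.184, -0.983, 0.001], [0.0, -0.001, -1.0]]
ft_force: [4.7, -0.0, -12.8]
grip_width: 0.0254
```

Blocked at +13 mm: the force rises to 12.8 N. Next I'll probe at +8, backing off before each slide.

>>> apply_moves:
  motion:
    - {"tx": 0,"ty": 0,"tz": 0.8,"turn": 0,"jaw": -1}
    - {"tx": 0,"ty": 0.25,"tz": 0.8,"turn": 0,"jaw": -1}
    - {"tx": 0,"ty": 0.5,"tz": 0.8,"turn": 0,"jaw": -1}
    - {"tx": 0,"ty": 0.5,"tz": 0.3,"turn": 0,"jaw": -1}
    - {"tx": 0,"ty": 0.5,"tz": 0.05,"turn": 0,"jaw": -1}

```text
time_s: 4.17
position: [0.4879, 0.1702, 0.1425]
tool_rot: [[0.983, 0.184, 0.0], [0.184, -0.983, 0.0], [0.0, -0.0, -1.0]]
ft_force: [3.3, 1.1, -14.4]
grip_width: 0.0255
```

>>> apply_moves:
  motion:
    - {"tx": 0,"ty": 0,"tz": 0,"turn": 0,"jaw": -1}
    - {"tx": 0,"ty": 0,"tz": 0,"turn": 0,"jaw": -1}

```text
time_s: 4.33
position: [0.488, 0.1702, 0.1427]
tool_rot: [[0.983, 0.184, 0.0], [0.184, -0.983, 0.001], [0.001, -0.0, -1.0]]
ft_force: [3.1, -0.2, -8.2]
grip_width: 0.0255
```

```bash
python3 -c "
from h import *
st()"
```

```text
t 4.3333 nest x,y -0.1131 0.0079 z 0.1427 F [ 3.1 -0.2 -8.2] w 0.0255 red top z 0.15771226447211895 5544
```

>>> apply_moves:
  motion:
    - {"tx": 0,"ty": 0,"tz": 0.8,"turn": 0,"jaw": -1}
    - {"tx": 0,"ty": 0.25,"tz": 0.8,"turn": 0,"jaw": -1}
    - {"tx": 0,"ty": 0.5,"tz": 0.8,"turn": 0,"jaw": -1}
    - {"tx": 0,"ty": 0.5,"tz": 0.3,"turn": 0,"jaw": -1}
    - {"tx": 0,"ty": 0.5,"tz": 0.05,"turn": 0,"jaw": -1}

```text
time_s: 4.8
position: [0.4891, 0.165, 0.1424]
tool_rot: [[0.983, 0.184, 0.0], [0.184, -0.983, 0.0], [0.0, -0.0, -1.0]]
ft_force: [3.4, 1.1, -13.2]
grip_width: 0.0257
```

>>> apply_moves:
  motion:
    - {"tx": 0,"ty": 0,"tz": 0,"turn": 0,"jaw": -1}
    - {"tx": 0,"ty": 0,"tz": 0,"turn": 0,"jaw": -1}

```text
time_s: 4.97
position: [0.4892, 0.1649, 0.1426]
tool_rot: [[0.983, 0.184, 0.001], [0.184, -0.983, 0.0], [0.001, 0.0, -1.0]]
ft_force: [1.9, 1.2, -6.0]
grip_width: 0.0256
```

>>> apply_moves:
  motion:
    - {"tx": 0,"ty": 0,"tz": -0.1,"turn": 0,"jaw": -1}
    - {"tx": 0,"ty": 0,"tz": -0.15,"turn": 0,"jaw": -1}
    - {"tx": 0,"ty": 0,"tz": -0.15,"turn": 0,"jaw": -1}

```text
time_s: 5.22
position: [0.4892, 0.1649, 0.1436]
tool_rot: [[0.983, 0.183, 0.0], [0.183, -0.983, 0.0], [0.0, 0.0, -1.0]]
ft_force: [3.8, 1.9, -15.9]
grip_width: 0.0258
```

```bash
python3 -c "
from h import *
st()"
```

```text
t 5.2167 nest x,y -0.1129 0.0025 z 0.1436 F [  3.8   1.9 -15.9] w 0.0258 red top z 0.15855837129450567 5550
```

Blocked at +2.5 as well (15.9 N at 1 mm more). Next probe: −2.5.

>>> apply_moves:
  motion:
    - {"tx": 0,"ty": 0,"tz": 0.9,"turn": 0,"jaw": -1}
    - {"tx": 0,"ty": 0.25,"tz": 0.9,"turn": 0,"jaw": -1}
    - {"tx": 0,"ty": 0.5,"tz": 0.9,"turn": 0,"jaw": -1}
    - {"tx": 0,"ty": 0.5,"tz": 0.4,"turn": 0,"jaw": -1}
    - {"tx": 0,"ty": 0.5,"tz": 0.15,"turn": 0,"jaw": -1}

```text
time_s: 5.68
position: [0.4903, 0.1597, 0.1426]
tool_rot: [[0.983, 0.183, 0.0], [0.183, -0.983, -0.0], [0.0, 0.0, -1.0]]
ft_force: [2.8, 0.9, -13.1]
grip_width: 0.0257
```

>>> apply_moves:
  motion:
    - {"tx": 0,"ty": 0,"tz": -0.1,"turn": 0,"jaw": -1}
    - {"tx": 0,"ty": 0,"tz": -0.15,"turn": 0,"jaw": -1}
    - {"tx": 0,"ty": 0,"tz": -0.15,"turn": 0,"jaw": -1}

```text
time_s: 5.93
position: [0.4904, 0.1597, 0.1439]
tool_rot: [[0.983, 0.183, 0.0], [0.183, -0.983, -0.0], [0.0, 0.0, -1.0]]
ft_force: [3.2, 1.6, -14.2]
grip_width: 0.0255
```

>>> apply_moves:
  motion:
    - {"tx": 0,"ty": 0,"tz": 0.9,"turn": 0,"jaw": -1}
    - {"tx": 0,"ty": 0.25,"tz": 0.9,"turn": 0,"jaw": -1}
    - {"tx": 0,"ty": 0.5,"tz": 0.9,"turn": 0,"jaw": -1}
    - {"tx": 0,"ty": 0.5,"tz": 0.4,"turn": 0,"jaw": -1}
    - {"tx": 0,"ty": 0.5,"tz": 0.15,"turn": 0,"jaw": -1}

```text
time_s: 6.35
position: [0.4913, 0.1545, 0.143]
tool_rot: [[0.983, 0.183, 0.0], [0.183, -0.983, -0.001], [0.0, 0.001, -1.0]]
ft_force: [-1.1, 0.6, -5.9]
grip_width: 0.0254
```

>>> apply_moves:
  motion:
    - {"tx": 0,"ty": 0,"tz": -0.1,"turn": 0,"jaw": -1}
    - {"tx": 0,"ty": 0,"tz": -0.15,"turn": 0,"jaw": -1}
    - {"tx": 0,"ty": 0,"tz": -0.15,"turn": 0,"jaw": -1}

```text
time_s: 6.6
position: [0.4914, 0.1545, 0.145]
tool_rot: [[0.983, 0.183, 0.001], [0.183, -0.983, -0.001], [0.001, 0.001, -1.0]]
ft_force: [-2.8, -0.2, -1.6]
grip_width: 0.0256
```

```bash
python3 -c "
from h import *
st()"
```

```text
t 6.6 nest x,y -0.1127 -0.0082 z 0.145 F [-2.8 -0.2 -1.6] w 0.0256 red top z 0.1599042693653594 5622
```

At −8.2 the force drops to about 1.6 N with the handle up about 13.5 mm, so the rod is in the hole. I'm raising it gently.

>>> apply_moves:
  motion:
    - {"tx": 0,"ty": 0,"tz": -0.2,"turn": 0,"jaw": -1}
    - {"tx": 0,"ty": 0,"tz": -0.4,"turn": 0,"jaw": -1}
    - {"tx": 0,"ty": 0,"tz": -0.6,"turn": 0,"jaw": -1}
    - {"tx": 0,"ty": 0,"tz": -0.6,"turn": 0,"jaw": -1}

```text
time_s: 6.98
position: [0.4914, 0.1545, 0.1514]
tool_rot: [[0.983, 0.183, 0.001], [0.183, -0.983, -0.001], [0.001, 0.001, -1.0]]
ft_force: [-1.9, -0.2, -0.3]
grip_width: 0.0258
```

>>> apply_moves:
  motion:
    - {"tx": 0,"ty": 0,"tz": -0.15,"turn": 0,"jaw": -1}
    - {"tx": 0,"ty": 0,"tz": -0.3,"turn": 0,"jaw": -1}
    - {"tx": 0,"ty": 0,"tz": -0.45,"turn": 0,"jaw": -1}
    - {"tx": 0,"ty": 0,"tz": -0.5,"turn": 0,"jaw": -1}

```text
time_s: 7.32
position: [0.4915, 0.1545, 0.1561]
tool_rot: [[0.983, 0.183, 0.001], [0.183, -0.983, -0.001], [0.001, 0.001, -1.0]]
ft_force: [2.4, 0.7, -11.7]
grip_width: 0.0258
```

>>> apply_moves:
  motion:
    - {"tx": 0,"ty": 0,"tz": -0.1,"turn": 0,"jaw": -1}
    - {"tx": 0,"ty": 0,"tz": -0.2,"turn": 0,"jaw": -1}
    - {"tx": 0,"ty": 0,"tz": -0.3,"turn": 0,"jaw": -1}
    - {"tx": 0,"ty": 0,"tz": -0.4,"turn": 0,"jaw": -1}
    - {"tx": 0,"ty": 0,"tz": -0.5,"turn": 0,"jaw": -1}

```text
time_s: 7.73
position: [0.4915, 0.1545, 0.1612]
tool_rot: [[0.983, 0.183, 0.001], [0.183, -0.983, -0.001], [0.001, 0.001, -1.0]]
ft_force: [2.5, 0.4, -11.5]
grip_width: 0.0252
```

```bash
cat >> h.py <<'E'
def boss():
    im,d=get_image('wrist');c=cam('wrist');W=world(c,d);q=W[...,:2]-N
    r=np.hypot(q[...,0],q[...,1]);m=(r<.025)&(d>0)&(W[...,2]>.09)&(W[...,2]<.2)
    print('boss top z',np.median(W[m][:,2]) if m.any() else None,m.sum(),'nest',np.median(W[...,2][(r>.045)&(r<.06)&(d>0)]))
E
python3 -c "
from h import *
st();boss()"
```

```text
t 7.7333 nest x,y -0.1125 -0.0082 z 0.1612 F [  2.5   0.4 -11.5] w 0.0252 red top z 0.17625617256380277 5603
boss top z 0.11571210008199377 6608 nest 0.1119761921792822
```

The boss is rising steadily (+5.7 mm, force constant at about 11.5 N). I'll continue.

>>> apply_moves:
  motion:
    - {"tx": 0,"ty": 0,"tz": -0.15,"turn": 0,"jaw": -1}
    - {"tx": 0,"ty": 0,"tz": -0.3,"turn": 0,"jaw": -1}
    - {"tx": 0,"ty": 0,"tz": -0.45,"turn": 0,"jaw": -1}
    - {"tx": 0,"ty": 0,"tz": -0.6,"turn": 0,"jaw": -1}
    - {"tx": 0,"ty": 0,"tz": -0.7,"turn": 0,"jaw": -1}

```text
time_s: 8.25
position: [0.4915, 0.1545, 0.1686]
tool_rot: [[0.983, 0.183, 0.001], [0.183, -0.983, -0.001], [0.001, 0.001, -1.0]]
ft_force: [2.8, 1.2, -12.1]
grip_width: 0.0256
```

>>> apply_moves:
  motion:
    - {"tx": 0,"ty": 0,"tz": -0.15,"turn": 0,"jaw": -1}
    - {"tx": 0,"ty": 0,"tz": -0.3,"turn": 0,"jaw": -1}
    - {"tx": 0,"ty": 0,"tz": -0.45,"turn": 0,"jaw": -1}
    - {"tx": 0,"ty": 0,"tz": -0.6,"turn": 0,"jaw": -1}
    - {"tx": 0,"ty": 0,"tz": -0.7,"turn": 0,"jaw": -1}

```text
time_s: 8.67
position: [0.4914, 0.1545, 0.1762]
tool_rot: [[0.983, 0.183, 0.002], [0.183, -0.983, -0.001], [0.001, 0.001, -1.0]]
ft_force: [-1.1, -0.3, -6.4]
grip_width: 0.0254
```

```bash
python3 -c "
from h import *
st();boss()"
```

```text
t 8.6667 nest x,y -0.1126 -0.0081 z 0.1762 F [-1.1 -0.3 -6.4] w 0.0254 red top z 0.19127583895682232 5672
boss top z 0.13374331748922277 6640 nest 0.11197964308999728
```

>>> apply_moves:
  motion:
    - {"tx": 0,"ty": 0,"tz": 0,"turn": 0,"jaw": -0.6}
    - {"tx": 0,"ty": 0,"tz": 0,"turn": 0,"jaw": -0.2}
    - {"tx": 0,"ty": 0,"tz": 0,"turn": 0,"jaw": 0.2}
    - {"tx": 0,"ty": 0,"tz": 0,"turn": 0,"jaw": 0.4}
    - {"tx": 0,"ty": 0,"tz": -0.5,"turn": 0,"jaw": 0.4}

```text
time_s: 9.18
position: [0.4914, 0.1545, 0.1813]
tool_rot: [[0.983, 0.183, 0.002], [0.183, -0.983, -0.001], [0.002, 0.001, -1.0]]
ft_force: [0.1, 0.5, -0.0]
grip_width: 0.06
```

>>> apply_moves:
  motion:
    - {"tx": 0,"ty": 0,"tz": -3,"turn": 0,"jaw": 0.6}
    - {"tx": 0,"ty": 0,"tz": -5,"turn": 0,"jaw": 0.8}
    - {"tx": 0,"ty": 0,"tz": -6,"turn": 0,"jaw": 1}
    - {"tx": 3,"ty": 0,"tz": -6,"turn": 0,"jaw": 1}
    - {"tx": 4,"ty": 0,"tz": -6,"turn": 0,"jaw": 1}

```text
time_s: 9.6
position: [0.5329, 0.1621, 0.243]
tool_rot: [[0.983, 0.183, 0.006], [0.183, -0.983, -0.001], [0.006, 0.002, -1.0]]
ft_force: [-0.7, -0.5, -0.9]
grip_width: 0.0855
```

```bash
cat >> h.py <<'E'
def disc(n='wrist',z0=.125,z1=.15,near=None,rad=.05):
    im,d=get_image(n);c=cam(n);W=world(c,d);q=W[...,:2]-(N if near is None else near)
    m=(np.hypot(q[...,0],q[...,1])<rad)&(W[...,2]>z0)&(W[...,2]<z1)&(d>0)
    k=cv2.morphologyEx(m.astype(np.uint8),cv2.MORPH_OPEN,np.ones((3,3)));P=W[k>0]
    A=np.c_[P[:,:2]-P[:,:2].mean(0),np.ones(len(P))];a=np.linalg.lstsq(A,P[:,2],rcond=None)[0]
    print(n,'disc',cv2.minEnclosingCircle(P[:,:2].astype(np.float32)),'mean',P.mean(0).round(4),'med z',np.median(P[:,2]).round(4),'tilt deg',np.degrees(np.hypot(a[0],a[1])).round(2),len(P))
    return im
E
python3 -c "
from h import *
save('w2.png',disc());disc('top')
go([.6006,.1833,.16])"
```

```text
wrist disc ((0.5942327380180359, 0.18364375829696655), 0.03001442924141884) mean [0.5951 0.1837 0.1327] med z 0.1327 tilt deg 1.91 6567
top disc ((0.0, 0.0), 0.0) mean [nan nan nan] med z nan tilt deg 0.0 0
t 9.7 pos [0.5318 0.1619 0.2415] rows tx,ty,tz [ 7.13 -0.86  8.17] turn -0.09 F [-0.  -0.6 -0.7] w 0.0854h.py:38: RuntimeWarning: Mean of empty slice.
  A=np.c_[P[:,:2]-P[:,:2].mean(0),np.ones(len(P))];a=np.linalg.lstsq(A,P[:,2],rcond=None)[0]
  ret = um.true_divide(
h.py:39: RuntimeWarning: Mean of empty slice.
  print(n,'disc',cv2.minEnclosingCircle(P[:,:2].astype(np.float32)),'mean',P.mean(0).round(4),'med z',np.median(P[:,2]).round(4),'tilt deg',np.degrees(np.hypot(a[0],a[1])).round(2),len(P))
  return _methods._mean(a, axis=axis, dtype=dtype,
  ret = ret.dtype.type(ret / rcount)
```

View pics/w2.png

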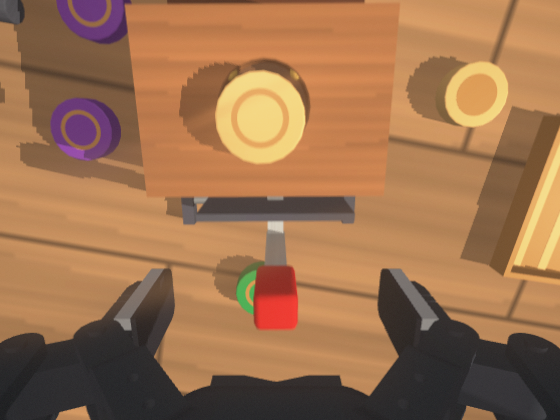

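The boss at (260,117) stands proud and about level, shifted a few mm towards the handle. I'll move above it and measure again at rest.

>>> apply_moves:
  motion:
    - {"tx": 3.5,"ty": -1,"tz": 0,"turn": 0,"jaw": 1}
    - {"tx": 6.5,"ty": -1,"tz": 1,"turn": 0,"jaw": 1}
    - {"tx": 6.6,"ty": -1,"tz": 4,"turn": 0,"jaw": 1}
    - {"tx": 6.6,"ty": -1,"tz": 4.5,"turn": 0,"jaw": 1}
    - {"tx": 6.6,"ty": -1,"tz": 4.5,"turn": 0,"jaw": 1}

```text
time_s: 10.12
position: [0.5935, 0.1836, 0.195]
tool_rot: [[0.983, 0.183, -0.002], [0.183, -0.983, -0.001], [-0.003, 0.001, -1.0]]
ft_force: [-0.1, 0.3, 0.4]
grip_width: 0.0852
```

```bash
python3 -c "
from h import *
get_image('wrist');im=disc();disc('top',.12,.15,rad=.035)
go([.595,.1837,.132])" 2>/dev/null
```

```text
wrist disc ((0.594825804233551, 0.18399377167224884), 0.03000415675342083) mean [0.5966 0.1843 0.1347] med z 0.1349 tilt deg 2.46 7872
top disc ((0.5923525094985962, 0.15753668546676636), 0.009843233972787857) mean [0.592  0.1581 0.1321] med z 0.132 tilt deg 20.55 29
t 10.2667 pos [0.5948 0.1837 0.1987] rows tx,ty,tz [-0.01 -0.    6.67] turn -0.09 F [-0.  -0.3  0.3] w 0.0852
```

>>> apply_moves:
  motion:
    - {"tx": 0,"ty": 0,"tz": 3,"turn": 0,"jaw": 1}
    - {"tx": 0,"ty": 0,"tz": 5,"turn": 0,"jaw": 1}
    - {"tx": 0,"ty": 0,"tz": 6,"turn": 0,"jaw": 1}
    - {"tx": 0,"ty": 0,"tz": 6.5,"turn": 0,"jaw": 1}
    - {"tx": 0,"ty": 0,"tz": 6.5,"turn": 0,"jaw": 0.8}

```text
time_s: 10.68
position: [0.5951, 0.1836, 0.134]
tool_rot: [[0.983, 0.183, 0.005], [0.183, -0.983, -0.001], [0.005, 0.002, -1.0]]
ft_force: [-0.8, -0.2, 0.0]
grip_width: 0.0772
```

```bash
python3 -c "
from h import *
im,d=get_image('scene');save('s2.png',cv2.resize(im[150:310,260:460],None,fx=4,fy=3.75,interpolation=cv2.INTER_CUBIC))
go([.595,.184,.132])" 2>/dev/null
```

```text
t 10.7333 pos [0.5954 0.1837 0.1348] rows tx,ty,tz [-0.04 -0.04  0.28] turn -0.09 F [ 0.3 -0.   0.3] w 0.0766
```

View pics/s2.png

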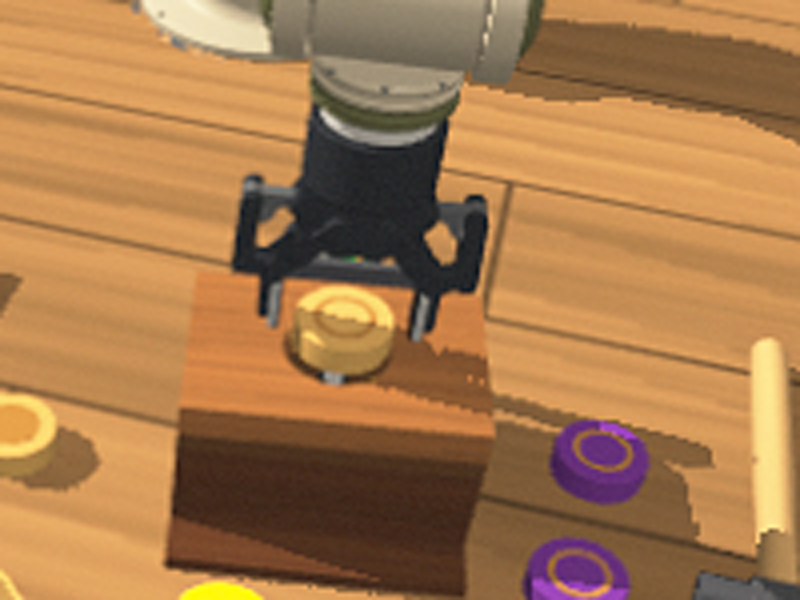

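The boss at (343,330) lies between the two fingers, with their tips clear of the nest top. Closing.

>>> apply_moves:
  motion:
    - {"tx": 0,"ty": 0,"tz": 0.1,"turn": 0,"jaw": 0.6}
    - {"tx": 0,"ty": 0,"tz": 0.1,"turn": 0,"jaw": 0.3}
    - {"tx": 0,"ty": 0,"tz": 0.1,"turn": 0,"jaw": -0.2}
    - {"tx": 0,"ty": 0,"tz": 0.1,"turn": 0,"jaw": -0.2}
    - {"tx": 0,"ty": 0,"tz": 0.1,"turn": 0,"jaw": -0.2}
  squeeze: 30

```text
time_s: 11.15
position: [0.5961, 0.1838, 0.1353]
tool_rot: [[0.983, 0.183, 0.009], [0.183, -0.983, -0.0], [0.009, 0.002, -1.0]]
ft_force: [0.7, -0.0, 6.3]
grip_width: 0.0585
```

>>> apply_moves:
  motion:
    - {"tx": 0,"ty": 0,"tz": 0,"turn": 0,"jaw": -0.2}
    - {"tx": 0,"ty": 0,"tz": -0.5,"turn": 0,"jaw": -0.2}
    - {"tx": 0,"ty": 0,"tz": -2,"turn": 0,"jaw": -0.2}
    - {"tx": 0,"ty": 0,"tz": -4,"turn": 0,"jaw": -0.2}
    - {"tx": 0,"ty": 0,"tz": -5,"turn": 0,"jaw": -0.2}

```text
time_s: 11.57
position: [0.5961, 0.1839, 0.1875]
tool_rot: [[0.983, 0.183, 0.012], [0.183, -0.983, 0.0], [0.012, 0.002, -1.0]]
ft_force: [0.7, -0.6, -0.1]
grip_width: 0.0584
```

```bash
python3 - <<'E' 2>/dev/null
from h import *
# tray
im,d=get_image('top');c=cam('top');W=world(c,d)
s=telemetry.observe();disc('wrist',.15,.22,near=s['position'][:2],rad=.035)
save('s3.png',get_image('wrist')[0])
go([.5615,-.1813,.19],1.7)
E
```

```text
wrist disc ((0.5988799333572388, 0.1843029260635376), 0.03450896590948105) mean [0.5986 0.1843 0.1874] med z 0.1852 tilt deg 3.68 19561
t 11.7167 pos [0.5957 0.1838 0.1856] rows tx,ty,tz [-10.04  35.27  -0.48] turn 8.84 F [-0.5  0.2 -1.3] w 0.0584
```

View pics/s3.png

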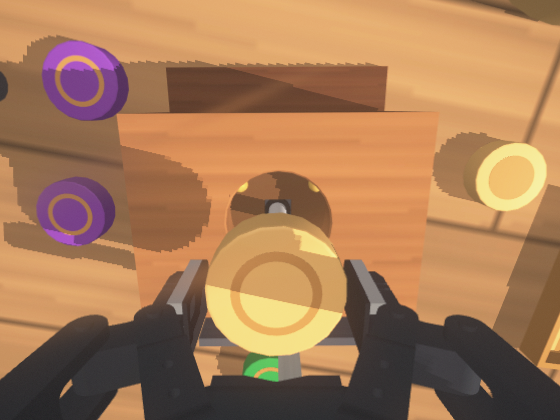

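The boss is held squarely, its cavity is empty, and the rod shows in the hole at (277,209). I'm carrying it to the tray.

>>> apply_moves:
  motion:
    - {"tx": -1,"ty": 3,"tz": -0.5,"turn": 0,"jaw": -0.2}
    - {"tx": -2,"ty": 6.5,"tz": -0.5,"turn": 0,"jaw": -0.2}
    - {"tx": -3,"ty": 10.5,"tz": -0.5,"turn": 0,"jaw": -0.2}
    - {"tx": -4,"ty": 14.5,"tz": -0.5,"turn": 0,"jaw": -0.2}
    - {"tx": -5,"ty": 18.5,"tz": -0.5,"turn": 0,"jaw": -0.2}
  squeeze: 40

```text
time_s: 12.13
position: [0.5794, -0.0087, 0.1891]
tool_rot: [[0.983, 0.183, 0.008], [0.183, -0.983, 0.001], [0.008, 0.001, -1.0]]
ft_force: [0.3, -0.0, -0.0]
grip_width: 0.0581
```

```bash
python3 -c "
from h import *
go([.5615,-.1813,.15])" 2>/dev/null
```

```text
t 12.1333 pos [ 0.5794 -0.0087  0.1891] rows tx,ty,tz [-4.96 16.63  3.89] turn -0.06 F [ 0.3 -0.  -0. ] w 0.0581
```

>>> apply_moves:
  motion:
    - {"tx": -1,"ty": 4,"tz": 0,"turn": 0,"jaw": -0.2}
    - {"tx": -2.5,"ty": 8,"tz": 0,"turn": 0,"jaw": -0.2}
    - {"tx": -3.8,"ty": 12,"tz": 0.5,"turn": 0,"jaw": -0.2}
    - {"tx": -4.9,"ty": 15.5,"tz": 1.5,"turn": 0,"jaw": -0.2}
    - {"tx": -5,"ty": 16.6,"tz": 3,"turn": 0,"jaw": -0.2}

```text
time_s: 12.55
position: [0.5599, -0.1863, 0.1581]
tool_rot: [[0.984, 0.179, 0.008], [0.179, -0.984, -0.001], [0.008, 0.003, -1.0]]
ft_force: [1.0, 0.3, -1.0]
grip_width: 0.0583
```

>>> apply_moves:
  motion:
    - {"tx": 0,"ty": 0,"tz": 2,"turn": 0,"jaw": -0.2}
    - {"tx": 0,"ty": 0,"tz": 4.5,"turn": 0,"jaw": -0.2}
    - {"tx": 0,"ty": 0,"tz": 6.5,"turn": 0,"jaw": -0.2}
    - {"tx": 0,"ty": 0,"tz": 7.5,"turn": 0,"jaw": -0.2}
    - {"tx": 0,"ty": 0,"tz": 7.5,"turn": 0,"jaw": -0.2}

```text
time_s: 12.97
position: [0.5593, -0.1857, 0.0801]
tool_rot: [[0.984, 0.179, 0.003], [0.179, -0.984, 0.002], [0.004, -0.001, -1.0]]
ft_force: [0.4, 0.8, -0.9]
grip_width: 0.058
```

```bash
python3 -c "
from h import *
save('w4.png',get_image('wrist')[0]);im,d=get_image('wrist');c=cam('wrist');W=world(c,d);s=telemetry.observe()
q=W[...,:2]-s['position'][:2];r=np.hypot(q[...,0],q[...,1]);v=np.array([s['tool_rot'][:2,0]])
a=q@s['tool_rot'][:2,0];b=q@s['tool_rot'][:2,1]
m=(abs(a)<.025)&(abs(b)<.022)&(d>0)
P=np.c_[a[m],b[m],np.ones(m.sum())];k=np.linalg.lstsq(P,W[...,2][m],rcond=None)[0];print('tilt deg tool x,y',np.degrees(k[:2]),'top z',k[2])
go([.5615,-.1813,.03])" 2>/dev/null
```

```text
tilt deg tool x,y [39.38872395  0.06476858] top z 0.09879670166976076
t 13.0667 pos [ 0.5607 -0.1863  0.0833] rows tx,ty,tz [ 0.12 -0.49  5.33] turn -0.3 F [-0.3  0.7 -0.5] w 0.0583
```

>>> apply_moves:
  motion:
    - {"tx": 0.1,"ty": -0.5,"tz": 2,"turn": 0,"jaw": -0.2}
    - {"tx": 0.1,"ty": -0.5,"tz": 3.5,"turn": 0,"jaw": -0.2}
    - {"tx": 0.1,"ty": -0.5,"tz": 4.5,"turn": 0,"jaw": -0.2}
    - {"tx": 0.1,"ty": -0.5,"tz": 4.8,"turn": 0,"jaw": -0.2}
    - {"tx": 0.1,"ty": -0.5,"tz": 4.8,"turn": 0,"jaw": -0.2}

```text
time_s: 13.48
position: [0.5614, -0.1814, 0.0355]
tool_rot: [[0.984, 0.179, 0.008], [0.179, -0.984, -0.001], [0.008, 0.003, -1.0]]
ft_force: [0.3, -0.8, -0.6]
grip_width: 0.0579
```

>>> apply_moves:
  motion:
    - {"tx": 0,"ty": 0,"tz": 0.1,"turn": 0,"jaw": -0.2}
    - {"tx": 0,"ty": 0,"tz": 0.2,"turn": 0,"jaw": -0.2}
    - {"tx": 0,"ty": 0,"tz": 0.3,"turn": 0,"jaw": -0.2}
    - {"tx": 0,"ty": 0,"tz": 0.4,"turn": 0,"jaw": -0.2}

```text
time_s: 13.82
position: [0.5616, -0.1815, 0.0319]
tool_rot: [[0.984, 0.179, 0.009], [0.179, -0.984, -0.002], [0.009, 0.003, -1.0]]
ft_force: [0.2, -0.3, -0.5]
grip_width: 0.0579
```

>>> apply_moves:
  motion:
    - {"tx": 0,"ty": 0,"tz": 0.1,"turn": 0,"jaw": -0.2}
    - {"tx": 0,"ty": 0,"tz": 0.2,"turn": 0,"jaw": -0.2}
    - {"tx": 0,"ty": 0,"tz": 0.2,"turn": 0,"jaw": -0.2}

```text
time_s: 14.07
position: [0.5617, -0.1816, 0.0304]
tool_rot: [[0.984, 0.179, 0.01], [0.179, -0.984, -0.002], [0.009, 0.004, -1.0]]
ft_force: [-2.6, 0.4, 4.3]
grip_width: 0.0581
```

>>> apply_moves:
  motion:
    - {"tx": 0,"ty": 0,"tz": 0.1,"turn": 0,"jaw": -0.2}
    - {"tx": 0,"ty": 0,"tz": 0.15,"turn": 0,"jaw": -0.2}
    - {"tx": 0,"ty": 0,"tz": 0.15,"turn": 0,"jaw": -0.2}

```text
time_s: 14.32
position: [0.5616, -0.1816, 0.0302]
tool_rot: [[0.984, 0.18, 0.01], [0.18, -0.984, -0.003], [0.009, 0.004, -1.0]]
ft_force: [-4.7, 2.0, 11.7]
grip_width: 0.058
```

The boss has touched down (11.7 N). Releasing.

>>> apply_moves:
  motion:
    - {"tx": 0,"ty": 0,"tz": 0,"turn": 0,"jaw": 0.3}
    - {"tx": 0,"ty": 0,"tz": 0,"turn": 0,"jaw": 0.5}
    - {"tx": 0,"ty": 0,"tz": 0,"turn": 0,"jaw": 0.7}
    - {"tx": 0,"ty": 0,"tz": 0,"turn": 0,"jaw": 0.9}
    - {"tx": 0,"ty": 0,"tz": -0.5,"turn": 0,"jaw": 0.9}

```text
time_s: 14.73
position: [0.5611, -0.1814, 0.0344]
tool_rot: [[0.984, 0.18, 0.008], [0.18, -0.984, -0.002], [0.008, 0.003, -1.0]]
ft_force: [0.2, 0.2, -0.4]
grip_width: 0.0812
```

>>> apply_moves:
  motion:
    - {"tx": 0,"ty": 0,"tz": -2,"turn": 0,"jaw": 0.9}
    - {"tx": 0,"ty": 0,"tz": -5,"turn": 0,"jaw": 0.9}
    - {"tx": 0,"ty": 0,"tz": -9,"turn": 0,"jaw": 0.9}
    - {"tx": -3,"ty": 0,"tz": -12,"turn": 0,"jaw": 0.9}
    - {"tx": -5,"ty": 0,"tz": -13,"turn": 0,"jaw": 0.9}

```text
time_s: 15.15
position: [0.5111, -0.1908, 0.1684]
tool_rot: [[0.983, 0.181, 0.014], [0.181, -0.984, -0.006], [0.013, 0.008, -1.0]]
ft_force: [0.3, -0.6, 0.5]
grip_width: 0.0814
```

>>> apply_moves:
  motion:
    - {"tx": 0,"ty": 0,"tz": 0,"turn": 0,"jaw": 0.9}
    - {"tx": 0,"ty": 0,"tz": 0,"turn": 0,"jaw": 0.9}
    - {"tx": 0,"ty": 0,"tz": 0,"turn": 0,"jaw": 0.9}

```text
time_s: 15.4
position: [0.5115, -0.1908, 0.1682]
tool_rot: [[0.983, 0.18, 0.014], [0.18, -0.984, -0.005], [0.013, 0.008, -1.0]]
ft_force: [0.5, 0.4, -0.3]
grip_width: 0.0808
```

```bash
python3 -c "
from h import *
T=np.array([.5615,-.1813]);save('w5.png',disc('wrist',.021,.035,near=T,rad=.05));disc('scene',.02,.035,near=T,rad=.045)
im,d=get_image('top');save('t5.png',im)
go([.5615,-.1813,.03])" 2>/dev/null
```

```text
wrist disc ((0.5594218969345093, -0.18204209208488464), 0.02998901717364788) mean [ 0.5603 -0.1818  0.0275] med z 0.0275 tilt deg 0.03 4890
scene disc ((0.5586252212524414, -0.18204733729362488), 0.031846653670072556) mean [ 0.5626 -0.1795  0.0283] med z 0.0287 tilt deg 3.04 269
t 15.55 pos [ 0.5115 -0.1905  0.1673] rows tx,ty,tz [ 4.93 -0.09 13.79] turn -0.19 F [ 0.  -0.2 -0.3] w 0.081
```

View pics/w5.png

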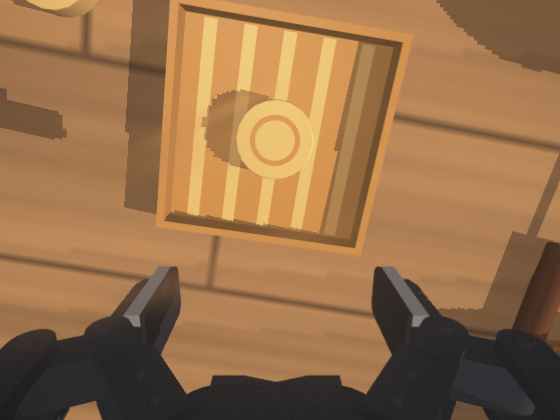

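View pics/t5.png

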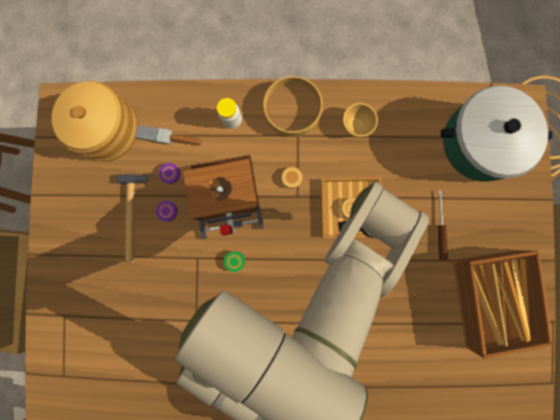

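The boss lies flat in the middle of the tray, at (275,139) in the wrist view (0.03° tilt, top 0.0275). The spare (291,177), hammer and awl are where they were. Handing in.

```bash
python3 -c "
from rig import close_job
print(close_job())"
```

```text
the job is handed in; nothing more can be done
None
```

The boss is out of the nest and lies flat in the drying tray. I handed the job in at about 15.6 s of the 72 s allowed; no verdict is reported.

- **Finding the hole:** I probed with the handle at carriage +13, +8, +2.5 and −2.5 mm. Each was blocked, so I stopped at no more than about 16 N and backed off before sliding on. At −8 mm the rod went in.
- **Pushing up:** I raised the handle about 45 mm at roughly 12 N. The boss top came to 134 mm, about 22 mm above the nest. I then let go of the handle before taking the boss.
- **Laying it down:** I gripped the boss by its sides, set it on the tray floor until it touched (11.7 N), and released it.

**Last checks:**
- **Boss:** the wrist camera puts it about 2 mm from the tray centre, with its top at 27.5 mm and 0.03° of tilt.
- **Disagreement:** the coarser scene camera gave 3° of tilt and a top at about 28.5 mm. I put that down to its low resolution on the boss (269 depth points).
- **Arm:** it was clear, with about zero force at the wrist.
- **Bystanders:** by eye in the top view, the spare boss, hammer and awl had not moved. I did not measure them.
- **Before the grasp:** the raised boss sat about 6 mm towards the handle and tilted about 2°; it still came out cleanly.

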